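# Feed a pine block through the guide to its end stop

## Task

Push the large pine block lying in front of the screwed-down wooden guide through the narrow gap between the guide's two cheeks, in by the flared side and out past them, until its leading end sits flush against the end stop. Push it with the fingertips along the bench, without lifting or tipping it, leave everything else on the bench where it is, and finish with the hand clear.

Things in the scene. Friction and masses are not known exactly. Their poses are not given: they have to be found in the camera images.
- pine_block: Large pine offcut, loose, flat on the bench, 64 (its x) x 140 (y) x 38 mm (z), 0.11 to 0.23 kg. Origin at the centre of its underside. It goes through the gap lengthwise. It starts on the flared side of the guide, its centre 140 to 170 mm from the guide's origin along the guide's +y, up to 25 mm to either side, turned up to 0.35 rad.
- guide: Brown wooden feed guide fixed to the bench, 34 mm high, no base plate. Origin on the bench midway between its two cheeks; the feed runs towards its -y. Cheeks 40 x 40 mm, at x = 34 to 74 and -34 to -74 mm, y = -20 to 20 mm: the gap is 68 mm wide, 40 mm long. Yaw -0.12 to 0.2 rad.
- guide_mouth (a point): Point on the bench in the middle of the guide's flared mouth, at guide x = 0, y = +48 mm; axes as the guide's. Flared lead-ins on the cheeks narrow the mouth evenly from 94 mm wide here to 68 mm at guide y = +20 mm.
- guide_stop (a point): Point on the bench at the middle of the end stop's face, at guide x = 0, y = -172 mm; axes as the guide's. The stop is a bar 100 mm wide, 34 mm high. Seated flush, the block's centre is 70 mm before this face, at guide y = -102 mm, and its trailing end is 12 mm beyond the cheeks.
- pencil: Flat carpenter's pencil lying beside the guide on the robot's side, 14 x 169 (y) x 8 mm, bystander. Origin at the centre of its underside.
- small_offcut: The small pine offcut, 55 x 90 (y) x 18 mm, to the right in front of the drill press, bystander. Origin at the centre of its underside.
- sanding: Cork sanding block, 60 x 114 (y) x 31 mm, at the left, bystander. Origin at the centre of its underside.
- tape_roll: Roll of tape lying flat, 106 mm across, 48 mm high, at the left, bystander. Origin at the centre of its underside.
- pliers: Combination pliers lying flat, 73 x 173 (y) x 21 mm, at the left, bystander. Origin at the centre of its underside.

How it is judged:
On the way:
1. the block lies flat on the bench lengthwise in the gap between the cheeks (y of pine_block in the frame of guide between -0.045 and 0.06 m and x of pine_block in the frame of guide between -0.006 and 0.006 m and angle between the y axis of pine_block and the y axis of guide, either way round below 0.1 rad and height (world z) of pine_block below 0.006 m), for 0.1 s.
At the end, for the whole second after the job is handed in: The block lies flat and at rest beyond the cheeks, its leading end within 4 mm of the end stop, within 12 mm of the guide's centre line sideways and within 0.07 rad of straight (y of pine_block in the frame of guide between -0.106 and -0.098 m and x of pine_block in the frame of guide between -0.012 and 0.012 m and angle between the y axis of pine_block and the y axis of guide, either way round below 0.07 rad and height (world z) of pine_block below 0.005 m and angle between pine_block's own z axis and vertical below 0.05 rad and linear speed of pine_block below 0.01 m/s); the robot touches nothing.
It fails at once if the block is lifted (underside more than 12 mm above the bench) or tipped (more than 0.2 rad) (height (world z) of pine_block above 0.012 m or angle between pine_block's own z axis and vertical above 0.2 rad).
It fails at once if a bystander is moved by more than 20 mm (distance of any of pencil, small_offcut, sanding, tape_roll, pliers from where it was at the start of the episode above 0.02 m).
It also fails if it takes over 72 s, if anything falls off the work surface, if the arm or the gripper's body presses on something with over 40 N, if the wrist force passes 120 N, or if a joint passes its speed limit or range.

## Robot

A 7-joint arm with a two-finger parallel gripper is mounted at the origin on a cart in front of the work surface, level with it; the furniture and walls round the work are solid. World frame = base frame: x ahead of the robot, y to its left, z up, the work surface at z = 0. Lengths are in m, angles in rad, forces in N, time in s.
With the tool pointing down it reaches from about 0.425 to 0.875 m from the base axis. Payload 8.4 kg.
Tool frame: the origin (TCP) lies at the very end of the fingers, on their centre line; the grasp point (between the pads) lies 19 mm behind it (pinch_z is the distance from the TCP to the grasp point, in m); z points along the fingers, y is the line along which they close (so a half turn about z gives the same grasp; the last joint's range is limited). The gripper opens to 87 mm and grips with 3 to 60 N. Pads are 19 mm wide; open, the fingers measure 117 mm over their backs; the gripper's body (75 mm by 190 mm) begins 51 mm behind the grasp point.
Start: joints at [-1.435, 0.333, 0.04, 1.465, -0.013, 1.343, -0.059], TCP at [0.151, 0.632, 0.223] pointing down, gripper open.
Joint ranges: [-2.58, 2.58], [-0.38, 2.09], [-1.3, 1.39], [0.25, 2.4], [-1.5, 4.64], [0.08, 2.09], [-2.65, 2.65]. Speed limits (rad/s): [2.22, 2.22, 2.79, 2.79, 3.14, 3.14, 3.14].

## Interface

Orientations are given as a unit quaternion [x, y, z, w].
In Python, from bench import * gives the robot as it stands. Calls block until the motion is done:
- move_pose(position, orientation): joint-space move of the TCP to a pose.
- servo_line(position, attitude=None, max_speed=0.15, f_stop=None): straight line of the TCP; attitude=None keeps the orientation; max_speed is the mean speed in m/s. With f_stop (N) it stops when the force on the tool has changed by that much, and returns True; else False.
- move_joints(angles): joint-space move.
- gripper_open() and close_gripper(strength=None): open the fingers fully, or close them until they stop; strength is the grip in N (None keeps the last).
- pause(seconds).
- inverse_kinematics(position, orientation): joint angles nearest the present ones, or None.
- observe(): the state.
- camera(name): name is "side" or "top" or "wrist"; returns (picture, depth): 420x560x3 uint8, red, green, blue; 420x560 float32, m along the optical axis (not along the pixel's ray), 0 where there is no reading.
- camera_info(name): a dict with "fov_y" (degrees; the focal length in pixels is half the picture's height over the tangent of half this angle, whatever the lens; pixels are square), "cx", "cy" (the principal point, pixels), "D" ([k1, k2, p1, p2, k3] as OpenCV has them; the pictures are not rectified), "rvec" (rotation vector, rad) and "tvec" (3), from world to camera coordinates, as OpenCV has them; the wrist camera has in their place "hand_eye" (4x4, takes a point from camera to tool coordinates, whose origin is the TCP and whose axes are the flange's). Camera axes: x right, y down, z forward; pixel columns grow to the right and rows downward; lengths in m; the calibration is good to about 2 mm. A picture is of the moment at which its call begins: read the wrist's pose just before it. camera_info takes no time and is no camera call.
A pose or a line that the arm cannot do raises IKError and nothing moves.
- hand_in(): hands the job in; it is judged then, once.
Trained networks look in the newest picture that a camera, given by its name, has taken for a name from the list of things; names that differ only in an ending like _2 or _b are one class to them, and where a whole thing is asked for, a point or a joint stands for the part that bears it (a point fixed in the world has none). Each returns a list of dicts, best first, with "p" (0 to 1); they miss things now and then, are a little off and sometimes report something else, mostly with a low value. They report only what shows in the picture. A call takes as long as a camera call.
- outline_of(label, camera): "mask" (420x560 bool, what is visible of it) and "bbox" ([left, top, right, bottom] in pixels, round what is visible of it).
The state is a dict: "t": time; "joint_pos": joint angles; "joint_vel": joint speeds; "effort": joint torques, N m; "ee_pos": TCP position; "orientation": TCP orientation; "ft_force": force on the tool from outside, world axes, zero at the start; "torque": the same for the moment, N m; "grip_width": opening from 0.0 (shut) to 1.0 (fully open); "grasp_force": force on a finger pad.
Only numpy, scipy, OpenCV 4.12 (cv2) and the standard library are available. Lean on these libraries where they do the work, as an engineer would, in place of code of your own. Each camera call takes 0.05 s, during which the arm holds its last target. There are 200 camera calls.

## Working session

There is one attempt and no reset: what is moved stays moved. The work goes in short steps, each a Python script; the robot and the scene stay as the last script left them, time stands still between calls to the robot, and variables do not carry over. Pictures are saved under pics/ and viewed, at most 10 in all, crops included, and the job is handed in when it is done.

```bash
mkdir -p pics; ls
python3 - <<'E'
from bench import *
import cv2, numpy as np
s=observe(); print(s['t'],s['ee_pos'],s['orientation'],s['grip_width'])
for n in ['top','side']:
    p,d=camera(n); cv2.imwrite(f'pics/{n}0.png',p[:,:,::-1]); np.savez(f'{n}0.npz',p=p,d=d)
    print(n,camera_info(n),(d>0).mean())
    for l in ['pine_block','guide']:
        r=outline_of(l,n)
        for q in r[:3]: print(l,q['p'],q['bbox'],q['mask'].sum())
        if r: np.save(f'{n}_{l}.npy',r[0]['mask'])
E
```

```text
pics
0.0 [0.15114374 0.63171245 0.22168085] [ 1.17125987e-01  9.93116752e-01 -7.87475149e-04 -3.06083493e-05] 1.0006176760632366
top {'fov_y': 47.38416215968556, 'cx': 274.42257598627714, 'cy': 203.8931823433636, 'D': array([-0.04807517,  0.        ,  0.        ,  0.        ,  0.        ]), 'rvec': array([ 2.13843999, -2.11090282,  0.18523674]), 'tvec': array([0.2101022 , 0.47203293, 1.17929147])} 0.9959481292517007
pine_block 0.86 [221.8, 181.4, 280.4, 222.6] 1485
guide 0.67 [291.6, 173.7, 384.1, 231.6] 1054
side {'fov_y': 52.293908099617, 'cx': 283.00421751746325, 'cy': 211.802635531621, 'D': array([0.00079565, 0.        , 0.        , 0.        , 0.        ]), 'rvec': array([ 2.26348074, -0.20889622,  0.12535693]), 'tvec': array([-0.45111698,  0.22421169,  1.01884562])} 0.9909863945578231
pine_block 0.74 [257.1, 185.8, 283.8, 229.8] 904
guide 0.96 [249.0, 222.2, 313.6, 298.9] 1046
```

View pics/top0.png

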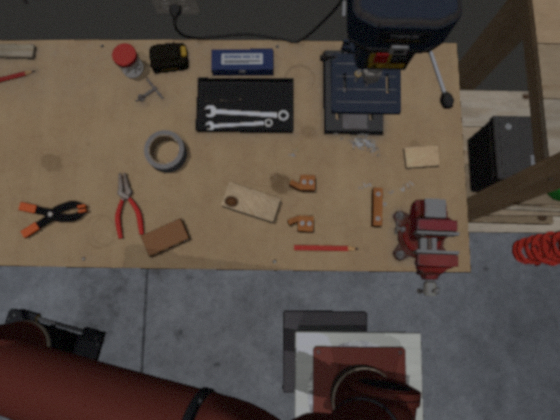

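View pics/side0.png

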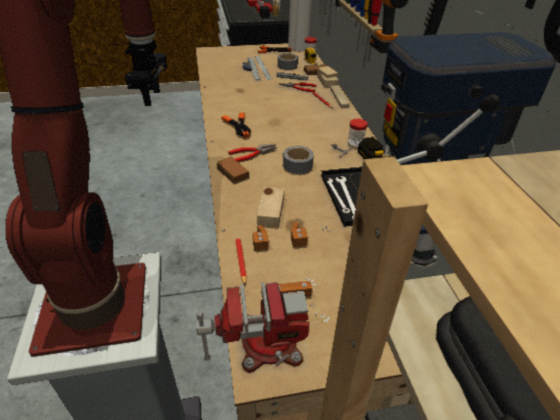

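The top view shows the block at about (251,201). The cheeks are at (308,183) and (305,223) with the flare facing left (world +y). The stop is at (377,207) and the pencil at (325,248). The side view agrees. Next I'll locate them roughly from the top camera, then refine with the wrist camera.

```bash
cat > h.py <<'E'
from bench import *
import cv2, numpy as np
from scipy.spatial.transform import Rotation as R
def cam(n, s=None):
    i=camera_info(n); f=210/np.tan(np.radians(i['fov_y']/2))
    K=np.array([[f,0,i['cx']],[0,f,i['cy']],[0,0,1]])
    T=np.eye(4)
    if n=='wrist':
        B=np.eye(4); B[:3,:3]=R.from_quat(s['orientation']).as_matrix(); B[:3,3]=s['ee_pos']; T=B@np.array(i['hand_eye'])
    else:
        T[:3,:3]=cv2.Rodrigues(i['rvec'])[0]; T[:3,3]=np.ravel(i['tvec']); T=np.linalg.inv(T)
    return K,np.array(i['D']),T
def rays(n,uv,s=None):
    K,D,T=cam(n,s); q=cv2.undistortPoints(np.float64(uv).reshape(-1,1,2),K,D).reshape(-1,2)
    return np.c_[q,np.ones(len(q))],T
def cloud(n,mask,d,s=None):
    v,u=np.nonzero(mask&(d>0)); r,T=rays(n,np.c_[u,v],s)
    return (r*d[v,u][:,None])@T[:3,:3].T+T[:3,3]
def onplane(n,uv,z,s=None):
    r,T=rays(n,uv,s); w=r@T[:3,:3].T; return T[:3,3]+w*((z-T[2,3])/w[:,2])[:,None]
def rect(P):
    (c,(w,h),a)=cv2.minAreaRect(np.float32(P[:,:2]*1000)); b=cv2.boxPoints((c,(w,h),a))
    e=max(b[1]-b[0],b[2]-b[1],key=np.linalg.norm); e=e*np.sign(e[1])
    return np.array(c)/1000,(w,h),np.arctan2(-e[0],e[1])   # centre, size, yaw of the long axis as y
E
python3 - <<'E'
from h import *
z=np.load('top0.npz')
for l in ['pine_block','guide']:
    m=np.load(f'top_{l}.npy'); P=cloud('top',m,z['d'])
    print(l,np.percentile(P[:,2],[5,25,50,75,95]).round(4))
    n,lab=cv2.connectedComponents(m.astype(np.uint8))
    for k in range(1,n):
        if (lab==k).sum()<30: continue
        Q=cloud('top',lab==k,z['d']); h=np.percentile(Q[:,2],80); Q=Q[abs(Q[:,2]-h)<.006]
        print(k,len(Q),h,rect(Q))
print(camera_info('wrist'))
E
```

```text
pine_block [0.0103 0.0364 0.0383 0.04   0.0424]
1 1287 0.040385447461124935 (array([0.47659573, 0.27764215]), (140.0260772705078, 64.60255432128906), np.float32(-0.3023236))
guide [0.0179 0.0319 0.0341 0.036  0.0384]
1 258 0.03649305544145083 (array([0.53102631, 0.14540636]), (41.390953063964844, 62.3316535949707), np.float32(0.0015079689))
2 340 0.03620579285480767 (array([ 0.46975479, -0.04925389]), (23.99847412109375, 99.86194610595703), np.float32(1.5296177))
3 288 0.036528497773881695 (array([0.42363724, 0.14887813]), (64.11979675292969, 39.57719802856445), np.float32(-0.0027585877))
{'fov_y': 62.41550032339969, 'cx': 278.4308369051409, 'cy': 213.0068299819243, 'D': array([-0.07654365,  0.        ,  0.        ,  0.        ,  0.        ]), 'hand_eye': array([[-2.47553356e-04, -9.65029752e-01, -2.62140260e-01,
         7.24293033e-02],
       [ 9.99999860e-01, -3.61282162e-04,  3.85651229e-04,
         1.02197740e-03],
       [-4.66871510e-04, -2.62140128e-01,  9.65029707e-01,
        -1.61794686e-01],
       [ 0.00000000e+00,  0.00000000e+00,  0.00000000e+00,
         1.00000000e+00]])}
```

```bash
cat >> h.py <<'E'
def quat(yaw):  # tool down, tool x along guide -y, tool y along guide -x
    c,s=np.cos(yaw),np.sin(yaw)
    return R.from_matrix(np.c_[[s,-c,0],[-c,-s,0],[0,0,-1]]).as_quat()
def look(labels=('pine_block','guide'),name=None):
    s=observe(); p,d=camera('wrist')
    if name: cv2.imwrite(name,p[:,:,::-1])
    out={}
    for l in labels:
        r=outline_of(l,'wrist')
        if not r: print(l,'none'); continue
        m=r[0]['mask']; n,lab=cv2.connectedComponents(m.astype(np.uint8)); out[l]=[]
        for k in range(1,n):
            if (lab==k).sum()<150: continue
            Q=cloud('wrist',lab==k,d,s); h=np.percentile(Q[:,2],80); Q=Q[abs(Q[:,2]-h)<.006]
            out[l].append((Q,)); c,wh,a=rect(Q); print(l,round(r[0]['p'],2),len(Q),'h%.4f'%h,c.round(4),np.round(wh,1),round(float(a),4))
    return out
E
python3 - <<'E'
from h import *
q=quat(-0.037)
for p in ([.48,.15,.3],[.41,.22,.014],[.51,.37,.014],[.476,.1,.014],[.476,.11,.15]):
    j=inverse_kinematics(p,q); print(p, None if j is None else np.round(j,2))
move_pose([.48,.15,.3],q)
look(name='pics/w1.png'); print(observe()['t'])
E
```

```text
[0.48, 0.15, 0.3] None
[0.41, 0.22, 0.014] [-0.79  0.19  0.22  2.13 -0.06  0.83  2.57]
[0.51, 0.37, 0.014] [-0.71  0.47  0.02  1.72 -0.01  0.94  2.41]
[0.476, 0.1, 0.014] [ 0.65  0.45 -1.09  2.03  0.49  0.95  2.41]
[0.476, 0.11, 0.15] [ 0.81  0.24 -1.23  1.9   0.24  1.17  2.59]Traceback (most recent call last):
  File "<stdin>", line 5, in <module>
bench.IKError: the arm cannot take that pose within its joint ranges
```

```bash
cat >> h.py <<'E'
def quat(yaw):  # tool down, tool x along guide +y, tool y along guide +x
    c,s=np.cos(yaw),np.sin(yaw)
    return R.from_matrix(np.c_[[-s,c,0],[c,s,0],[0,0,-1]]).as_quat()
E
python3 - <<'E'
from h import *
q=quat(-0.037)
for p in ([.48,.19,.25],[.41,.22,.014],[.41,.22,.12],[.51,.37,.014],[.476,.1,.014],[.476,.11,.15]):
    j=inverse_kinematics(p,q); print(p, None if j is None else np.round(j,2))
move_pose([.48,.19,.25],q)
look(name='pics/w1.png'); print(observe()['t'])
E
```

```text
[0.48, 0.19, 0.25] [-1.02  0.03  0.58  1.77 -0.02  1.35 -0.48]
[0.41, 0.22, 0.014] [-1.03  0.2   0.48  2.14 -0.13  0.83 -0.51]
[0.41, 0.22, 0.12] [-1.06  0.03  0.49  2.05 -0.02  1.07 -0.6 ]
[0.51, 0.37, 0.014] [-1.06  0.51  0.46  1.74 -0.27  0.95 -0.53]
[0.476, 0.1, 0.014] [-0.9   0.27  0.68  2.1  -0.23  0.84 -0.13]
[0.476, 0.11, 0.15] [-0.95  0.05  0.66  1.97 -0.03  1.13 -0.32]
pine_block 0.91 8508 h0.0383 [0.4756 0.2788] [141.1  64.9] -0.3014
guide 0.87 1467 h0.0340 [0.4226 0.1513] [66.4 40.2] -0.0324
guide 0.87 1441 h0.0340 [0.5306 0.1473] [65.3 40.3] -0.0453
2.4417
```

View pics/w1.png

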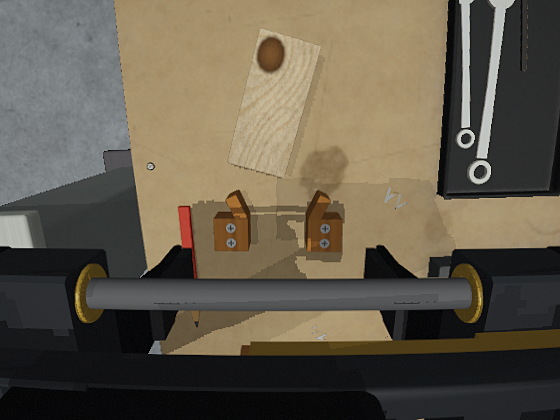

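The wrist view confirms the block is turned about -0.26 rad relative to the guide. Its leading end sits at about (258,170) and the cheeks at (231,235) and (324,235). I'll square it up by nudging the leading end sideways.

```bash
cat >> h.py <<'E'
G=np.array([.476,.1358]); GY=-.037; Rg=np.array([[np.cos(GY),-np.sin(GY)],[np.sin(GY),np.cos(GY)]])
Q0=quat(GY)
def W(x,y,z): return [*(G+Rg@np.array([x,y])),z]   # guide frame (m) to world
def blk(name=None):
    o=look(('pine_block',),name)
    c,wh,a=rect(o['pine_block'][0][0]); l=Rg.T@(c-G); print('block in guide',(l*1000).round(1),round(float(a-GY),3)); return l,a-GY
E
python3 - <<'E'
from h import *
close_gripper(10)
print(observe()['grip_width'])
move_pose(W(-.080,.106,.10),Q0)
servo_line(W(-.080,.106,.012),max_speed=.1)
print(servo_line(W(-.046,.106,.012),max_speed=.05,f_stop=15), observe()['ft_force'])
servo_line(W(-.070,.106,.012),max_speed=.08)
servo_line(W(-.070,.106,.10),max_speed=.15)
move_pose(W(.0,.06,.25),Q0)
blk('pics/w2.png'); print(observe()['t'])
E
```

```text
0.0019150924735360376
False [-0.08013849 -0.93090499  0.18490992]
pine_block 0.56 8554 h0.0383 [0.4857 0.2813] [141.   64.7] -0.1826
block in guide [  4.3 145.7] -0.146
8.5833
```

View pics/w2.png

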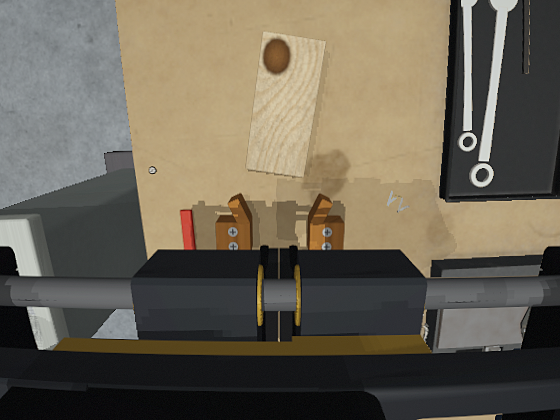

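Run:
```python
from h import *
move_pose(W(.080,.199,.10),Q0)
servo_line(W(.080,.199,.012),max_speed=.1)
print(servo_line(W(.041,.199,.012),max_speed=.05,f_stop=15), observe()['ft_force'])
servo_line(W(.065,.199,.012),max_speed=.08)
servo_line(W(.065,.199,.10),max_speed=.15)
move_pose(W(.0,.06,.25),Q0)
blk(); print(observe()['t'])
```

```text
False [-0.44654922  0.24480098 -0.14067383]
pine_block 0.68 8461 h0.0383 [0.4772 0.2773] [140.7  64.6] -0.0555
block in guide [ -4.1 141.5] -0.019
13.5833
```

Run:
```python
from h import *
move_pose(W(-.004,.240,.10),Q0)
servo_line(W(-.004,.240,.012),max_speed=.1)
for y in (.18,.15,.135):
    print(servo_line(W(-.004,y,.012),max_speed=.05,f_stop=20), observe()['ft_force'])
servo_line(W(-.004,.15,.012),max_speed=.08)
servo_line(W(-.004,.15,.10),max_speed=.15)
move_pose(W(.0,.01,.25),Q0)
blk('pics/w3.png'); print(observe()['t'])
```

```text
False [ 0.32891309 -0.85688313  0.61155161]
False [ 0.59484546  0.05396463 -0.22842009]
False [-0.01616204 -0.69874554 -0.09503463]
pine_block 0.71 7897 h0.0383 [0.4758 0.1889] [139.1  64.4] -0.0341
block in guide [-2.1 53.1] 0.003
20.1083
```

View pics/w3.png

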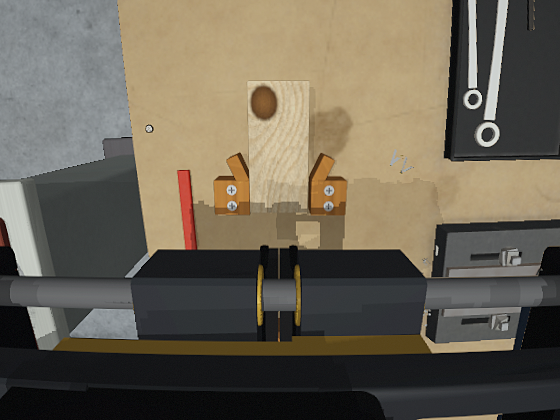

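The block is in the gap and straight, between the cheeks at (231,198) and (328,198). I'll push on to the stop.

Run:
```python
from h import *
x=-.002
move_pose(W(x,.15,.10),Q0)
servo_line(W(x,.15,.012),max_speed=.1)
for y,v in ((.06,.05),(0,.05),(-.030,.02)):
    h=servo_line(W(x,y,.012),max_speed=v,f_stop=10); e=Rg.T@(np.array(observe()['ee_pos'][:2])-G)
    print(h, observe()['ft_force'].round(2), e.round(4))
    if h: break
servo_line(W(x,e[1]+.02,.012),max_speed=.05)
servo_line(W(x,e[1]+.02,.10),max_speed=.15)
p,d=camera('top'); m=outline_of('pine_block','top')[0]['mask']; Q=cloud('top',m,d); Q=Q[abs(Q[:,2]-.039)<.006]
c,wh,a=rect(Q); print('top',Rg.T@(c-G),wh,a-GY)
cv2.imwrite('pics/t4.png',cv2.resize(p[140:270,260:420,::-1],None,fx=4,fy=4,interpolation=cv2.INTER_CUBIC))
try: move_pose(W(0,.03,.25),Q0); blk('pics/w4.png')
except Exception as ex: print(ex)
print(observe()['t'])
```

```text
False [0.1  0.1  0.33] [-0.0021  0.0601]
False [ 0.25 -0.28  0.58] [-0.002   0.0002]
True [1.63 1.27 1.29] [-0.0017 -0.0228]Traceback (most recent call last):
  File "<stdin>", line 11, in <module>
IndexError: list index out of range
```

Run:
```python
from h import *
move_pose(W(0,.30,.25),Q0)
p,d=camera('top'); cv2.imwrite('pics/t4.png',cv2.resize(p[140:270,260:420,::-1],None,fx=4,fy=4,interpolation=cv2.INTER_CUBIC))
for l in ('pine_block','guide'):
  for r in outline_of(l,'top')[:1]:
    n,lab=cv2.connectedComponents(r['mask'].astype(np.uint8))
    for k in range(1,n):
        if (lab==k).sum()<50: continue
        Q=cloud('top',lab==k,d); h=np.percentile(Q[:,2],60); Q=Q[abs(Q[:,2]-h)<.006]
        c,wh,a=rect(Q); print(l,h,(Rg.T@(c-G)).round(4),wh,a-GY)
try:
    move_pose(W(0,-.16,.25),Q0); blk('pics/w4.png')
except Exception as ex: print(ex)
print(observe()['t'])
```

```text
pine_block 0.03894434672860223 [-0.0004 -0.1034] (140.24063110351562, 65.0571060180664) -0.006922763
guide 0.034583688550636274 [0.0557 0.0106] (64.48576354980469, 41.081119537353516) -0.021430764
guide 0.03479418940526204 [ 0.0004 -0.1842] (27.475271224975586, 99.84044647216797) 1.5682468
guide 0.03471231566833932 [-0.0528  0.0112] (39.59307098388672, 64.12727355957031) 0.05360745
pine_block 0.61 8091 h0.0383 [0.4705 0.0317] [141.7  64.7] -0.038
block in guide [  -1.7 -104.3] -0.001
30.975
```

View pics/t4.png

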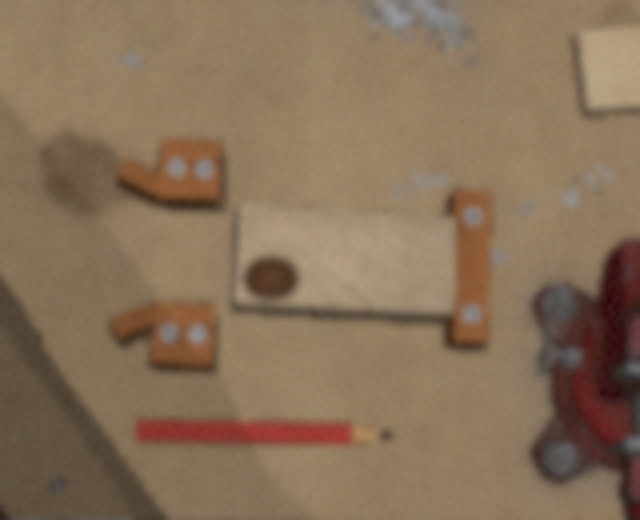

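View pics/w4.png

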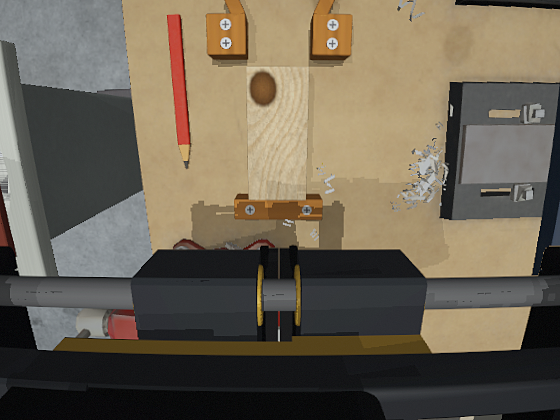

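The block is flush against the stop: in the wrist view its leading end meets the bar at (278,198), straight and centred. The force stop confirms contact, the pencil hasn't moved, and the hand is clear.

Run:
```python
from h import *
print(hand_in())
```

```text
the job is handed in; nothing more can be done
None
```

The pine block went through the gap and sits flush against the end stop, straight and within about 2 mm of the centre line by the cameras; the hand is clear, no bystander was touched, and the job was handed in at about 31 s, with no verdict returned.

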